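# Check the conveyor's latching stop button and reset it

## Task

Do the start-of-shift check of the conveyor's stop button: press the two-winged mushroom button fully in and take the hand off so that it stays latched, then push a wing round clockwise until the button springs back out, and lift away. Then press the raised round reset button beside it fully in and let it go. Only press and push with the fingertips or the outside of the fingers: grip and lift nothing, do not reset while the stop is in, keep off the start button in its guard ring, and leave the loose things round the station where they are.

Things in the scene. Friction and masses are not known exactly. Their poses are not given: they have to be found in the camera images.
- stop_top (a point): centre of the domed top of the mushroom stop button, in the middle of the control station. The point rides and turns with the button: z is its upright axis, x runs along its two opposite wings. The round dome is 52 mm across, 20 mm high. 44 mm below this point (button out) is the lid of the station, a steel box 124 x 324 mm, 80 mm high, screwed to the bench.
- stop_wing (a point): outer end of one wing, 43 mm from the mushroom's axis, at half the wing's height (13 mm below stop_top); the other wing is opposite. Each wing is a straight-sided lug 22 mm wide, 14 mm high, with a rounded end, standing 17 mm out of the dome. Under the wings is free air down to a collar (39 mm across, 12 mm above the lid) and a plate (64 mm across, 3 mm above the lid).
- stop_press (a joint): how far the mushroom is pressed in, m: 0 fully out, 0.010 at the bottom. A spring and the latch resist with 4 N at first and about 10 N just above the bottom stop. Once past about 0.0085 it latches and, let go, stays in at about 0.0075; let go earlier, it springs back out.
- stop_twist (a joint): clockwise (seen from above) turn of the mushroom, rad: 0 at rest, stop at 0.75; it does not turn the other way. A spring turns it back: 0.08 N m at first, 0.17 N m at 0.6. While the button is latched in, turning it past about 0.4 frees it, and the press spring lifts it fully out by itself if nothing is on top of it.
- reset_top (a point): centre of the top of the reset button, a plain flat-topped push button 36 mm across that stands 15 mm proud of a low round bezel 44 mm across; 21 mm above the lid, 100 mm to one side of the mushroom (either side: it changes places with the start button). z points up.
- reset (a joint): how far the reset button is pressed, m: 0 out, 0.006 at the bottom; its spring resists with 1.5 N at first and 5 N at the bottom, and returns it when let go
- start_ring (a point): centre of the rim of the guard ring round the start button, a steel ring 50 mm across, 36 mm inside, 20 mm high on the lid, with the button sunk 6 mm below the rim; 100 mm from the mushroom on the side away from the reset button. Not to be touched.
- start (a joint): how far the start button is pressed, m: 0 out, 0.005 at the bottom. Must stay out.
- glue: loose glue bottle, 60 mm across, 175 mm high with its nozzle, origin under its centre; stands about 0.27 m from the mushroom beyond one end of the station
- wood_block_mid (a point): centre of a loose softwood block 90 x 60 x 45 mm, beyond the other end of the station
- tape_mid (a point): centre of a loose tape measure, 70 x 37 x 64 mm, on the robot's side of the station
- driver: loose screwdriver, about 200 mm long, lying on the bench on the far side of the station; its own x axis runs from handle to blade

How it is judged:
By the outcome, as a careful person would: the job done as asked, in the order asked, and still so for the second after the job is handed in, with the robot touching nothing.
It also fails if it takes over 48 s, if anything falls off the work surface, if the arm or the gripper's body presses on something with over 40 N, if the wrist force passes 120 N, or if a joint passes its speed limit or range.

## Robot

A 6-joint arm with a two-finger parallel gripper is mounted at the origin on the work surface. World frame = base frame: x ahead of the robot, y to its left, z up, the work surface at z = 0. Lengths are in mm, angles in rad, forces in N, time in s.
With the tool pointing down it reaches from about 350 to 875 mm from the base axis. Payload 4.2 kg.
Tool frame: the origin (TCP) lies midway between the tips of the shut fingers; the grasp point (between the pads) lies 19 mm behind it (arm.grasp_offset is the distance from the TCP to the grasp point, in mm); z points along the fingers, y is the direction in which the jaws open and shut (so a half turn about z gives the same grasp; the last joint's range is limited). The gripper opens to 85 mm and grips with 20 to 120 N. Pads are 22 mm wide; open, the fingers measure 114 mm over their backs; the gripper's body (76 mm by 85 mm) begins 54 mm behind the grasp point. The pads swing forward as they close: fully open they stand 13 mm farther back than shut.
Start: joints at [1.372, 0.385, 0.008, 0, -1.194, -0.259], TCP at [276.201, 560.636, 231.312] pointing down, gripper open.
Joint ranges: [-3.14, 3.14], [-1.21, 2.06], [-1.07, 1.41], [-3.16, 2.05], [-2.99, -0.16], [-3.1, 3.1]. Speed limits (rad/s): [2.79, 2.79, 3.14, 3.14, 3.14, 3.14].

## Interface

Orientations are given as a unit quaternion [x, y, z, w].
In Python, from bench import arm gives the robot as it stands.
- The arm moves only by the tool move_arm, never from a script. Its argument "moves" is a list of rows, each an object with "gripper": the gripper's target within -1 to 1 (fully open at 1, half-way at 0, shut at -1); "xyz": the shift along the tool's x, y, z in cm, a list of three; "angular": the turn, a rotation vector about the tool's x, y, z in rad, a list of three. In form: [{"gripper": gripper, "xyz": [dx, dy, dz], "angular": [wx, wy, wz]}, ...]. A call has 1 to 10 rows; each row is the pose to reach, as a shift and turn from the pose commanded when the call began, along the tool's axes at that moment; what a row does not reach only later rows make up. A row lasts 1/8 s, in which the tool goes at most 62.5 mm and 10.7 degrees, less where a joint would pass 70% of its speed; a pose out of reach is approached as far as the arm can. A call with a gripper value outside its range is refused whole. The fingers move at their own pace and stop on an object; the grip force is fixed at half the most. Time passes only in rows, so rows that repeat a pose let the fingers close. It gives the time, the measured TCP pose, the force and the opening at its end, in the units of the state.
- arm.read_state(): the state, without advancing time (a new reading comes with each control period).
- arm.get_image(name): name is "scene" or "top" or "wrist"; returns (picture, depth): 420x560x3 uint8, blue, green, red; 420x560 float32, mm along the optical axis (not along the pixel's ray), 0 where there is no reading.
- arm.get_calibration(name): a dict with "camera_matrix" (3x3 intrinsics, pixels), "R" (3x3) and "t" (3): a world point X has camera coordinates R X + t. Camera axes: x right, y down, z forward; pixel columns grow to the right and rows downward; lengths in mm; the calibration is good to about 2 mm. A picture is of the moment at which its call begins: read the wrist's pose just before it. get_calibration takes no time and is no camera call; for the wrist camera it gives the pose at the moment of the call.
- arm.job_done(): hands the job in, once; it reports no verdict.
The state is a dict: "clock": time; "joints": joint angles; "joint_vel": joint speeds; "joint_efforts": joint torques, N m; "position": TCP position; "ee_rot": TCP orientation; "contact_force": force on the tool from outside, world axes, zero at the start; "wrist_torque": the same for the moment, N m; "gripper_width": finger opening in mm.
Only numpy, scipy, OpenCV 4.12 (cv2) and the standard library are available. Lean on these libraries where they do the work, as an engineer would, in place of code of your own. Each camera call takes 0.05 s, during which the arm holds its last target. There are 200 camera calls.

## Working session

There is one attempt and no reset: what is moved stays moved. The work goes in short steps, Python scripts to look and compute and a tool call to move; the robot and the scene stay as the last step left them, time stands still between calls to the robot, and variables do not carry over. Pictures are saved under pics/ and viewed, about 8 in all and at most 12, crops included, and the job is handed in when it is done.

Besides the shell and the picture viewer there is one more tool, called after "Emit:" as name([rows], argument=value, ...), one row to a line, values as JSON. move_arm: Moves the arm, as the interface text tells. Its arguments: {"type":"object","properties":{"moves":{"type":"array","items":{"type":"object","properties":{"gripper":{"type":"number"},"xyz":{"type":"array","items":{"type":"number"}},"angular":{"type":"array","items":{"type":"number"}}}}}},"required":["moves"]}

```bash
mkdir -p pics; ls
python3 - <<'E'
from bench import arm
import cv2,numpy as np
s=arm.read_state();print(s['clock'],s['position'],s['ee_rot'],s['gripper_width'])
for n in("top","scene"):
    im,d=arm.get_image(n);cv2.imwrite(f"pics/{n}0.png",im);np.save(f"pics/{n}0.npy",d)
    c=arm.get_calibration(n);print(n,c['camera_matrix'].round(1).tolist(),c['R'].round(3).tolist(),c['t'].round(1).tolist())
E
```

```text
pics
0.0 [275.9576798  560.12685845 230.21331213] [ 9.73897516e-01 -2.26985550e-01 -1.97282691e-04  1.07239935e-03] 85.36423212850379
top [[395.5, 0.0, 282.8], [0.0, 395.5, 209.8], [0.0, 0.0, 1.0]] [[-0.021, -0.999, 0.026], [-0.992, 0.018, -0.128], [0.127, -0.028, -0.991]] [19.4, 600.3, 970.0]
scene [[396.7, 0.0, 276.6], [0.0, 396.7, 205.4], [0.0, 0.0, 1.0]] [[0.4, 0.916, -0.016], [0.689, -0.313, -0.654], [-0.604, 0.251, -0.757]] [-235.7, -314.1, 1216.8]
```

View pics/top0.png

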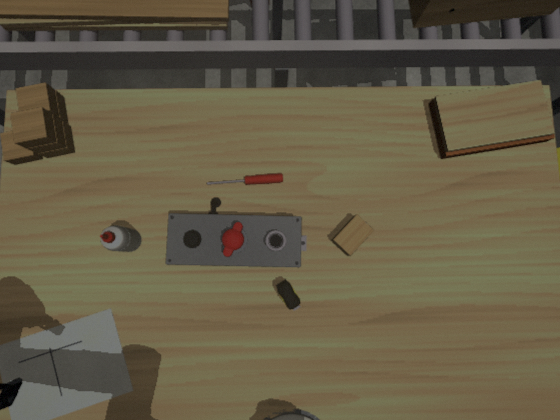

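View pics/scene0.png

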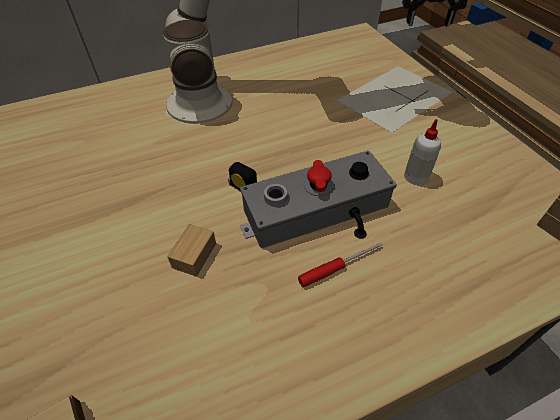

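The top view shows the mushroom at (233,239), with wings toward (237,227) and (228,251). The reset button is the black one at (192,239) and the guard ring is at (276,240). The scene view agrees.

```bash
cat > h.py <<'E'
import numpy as np,cv2
def ray(c,uv,z):
    K,R,t=c['camera_matrix'],np.array(c['R']),np.array(c['t'])
    o=-R.T@t; d=R.T@np.linalg.inv(K)@np.array([uv[0],uv[1],1.]); return o+d*(z-o[2])/d[2]
def red(im):
    h=cv2.cvtColor(im,cv2.COLOR_BGR2HSV); return (((h[...,0]<8)|(h[...,0]>172))&(h[...,1]>150)&(h[...,2]>60)).astype(np.uint8)
def world(c,d):
    v,u=np.indices(d.shape);K,R,t=c['camera_matrix'],np.array(c['R']),np.array(c['t'])
    P=np.stack([(u-K[0,2])/K[0,0]*d,(v-K[1,2])/K[1,1]*d,d],-1); return (P-t)@R
E
python3 - <<'E'
from bench import arm
from h import *
for n in("top","scene"):
    im=cv2.imread(f"pics/{n}0.png");d=np.load(f"pics/{n}0.npy");c=arm.get_calibration(n)
    W=world(c,d);m=red(im)>0
    s=m&(d>0)&(W[...,2]>92)&(W[...,2]<130)
    near=np.linalg.norm(W[...,:2]-ray(c,(233,240) if n=="top" else (319,176),110)[:2],axis=-1)<60
    p=W[s&near];print(n,len(p),p[:,2].max())
    dome=p[p[:,2]>115];print(' dome',dome.mean(0),len(dome))
    q=p[:,:2]-p[:,:2].mean(0);w,v=np.linalg.eigh(q.T@q);print(' mean',p.mean(0),'axis deg',np.degrees(np.arctan2(v[1,1],v[0,1])))
    lid=(abs(W[...,2]-80)<6)&(np.linalg.norm(W[...,:2]-p[:,:2].mean(0),axis=-1)<190)
    print(' lid rect',cv2.minAreaRect(W[lid][:,:2].astype(np.float32)),np.median(W[lid][:,2]))
    r=(W[...,2]>94)&~m&(np.linalg.norm(W[...,:2]-p[:,:2].mean(0),axis=-1)<130)&(W[...,2]<110)
    yy=W[...,1]-p[:,1].mean()
    for sg in(1,-1):
        k=r&(sg*yy>70); print('  side',sg,k.sum(),W[k].mean(0) if k.any() else 0)
E
```

```text
top 475 127.79621823974729
 dome [524.17691939 127.82175227 121.33352625] 463
 mean [524.2904901  127.59186216 121.1445506 ] axis deg 157.17564077540604
 lid rect ((525.47705078125, 129.44454956054688), (324.0682067871094, 123.95986938476562), 87.58702087402344) 80.72674056511543
  side 1 183 [529.3331337  228.19517128 101.5002594 ]
  side -1 238 [520.98627583  28.88930051  98.98984156]
scene 452 126.91638995842031
 dome [530.47547747 124.75155994 120.93838064] 424
 mean [531.64704787 124.03780576 120.39697682] axis deg 157.58316600672455
 lid rect ((526.3507080078125, 127.43721008300781), (324.2618713378906, 127.32754516601562), 87.39342498779297) 80.7052781621328
  side 1 172 [533.20559573 225.04817184 100.62878457]
  side -1 298 [523.21124728  26.48701379  98.43095533]
```

The views agree: mushroom axis at about (525.5, 128.5), wing axis at about 157.3°, reset at about (530, 228). I'll go above the mushroom with the fingers shut and tool y square to the wings.

Emit:
move_arm([
  {"gripper": -1, "xyz": [5.2, 3.5, 0], "angular": [0, 0, 0]},
  {"gripper": -1, "xyz": [10.4, 6.9, 0], "angular": [0, 0, 0]},
  {"gripper": -1, "xyz": [15.5, 10.4, 0], "angular": [0, 0, 0]},
  {"gripper": -1, "xyz": [20.7, 13.9, 0], "angular": [0, 0, -0.06]},
  {"gripper": -1, "xyz": [25.9, 17.4, 0], "angular": [0, 0, -0.06]},
  {"gripper": -1, "xyz": [31.1, 20.8, 0], "angular": [0, 0, -0.06]},
  {"gripper": -1, "xyz": [36.2, 24.3, 0], "angular": [0, 0, -0.06]},
  {"gripper": -1, "xyz": [41.4, 27.8, 0], "angular": [0, 0, -0.06]},
  {"gripper": -1, "xyz": [41.4, 27.8, 0], "angular": [0, 0, -0.06]},
  {"gripper": -1, "xyz": [41.4, 27.8, 0], "angular": [0, 0, -0.06]},
])

```text
clock: 1.35
position: [524.4, 128.0, 230.9]
ee_rot: [0.98, -0.198, -0.0, 0.0]
contact_force: [0.6, 1.6, -0.0]
gripper_width: -0.1
```

Run:
```python
from bench import arm
from h import *
from scipy.spatial.transform import Rotation as Ro
s=arm.read_state();print(s['clock'],s['position'],Ro.from_quat(s['ee_rot']).as_matrix().round(3).tolist(),s['gripper_width'],s['joints'],s['contact_force'])
c=arm.get_calibration("wrist");im,d=arm.get_image("wrist");cv2.imwrite("pics/w1.png",im);np.save("pics/w1.npy",d)
m=red(im);W=world(c,d);P=W[(m>0)&(d>0)];k=(P[:,2]>90)&(P[:,2]<132);P=P[k];print(len(P),P.min(0),P.max(0),P.mean(0))
```

```text
1.35 [524.43342806 128.03628418 230.8569049 ] [[0.922, -0.388, -0.001], [-0.388, -0.922, -0.0], [-0.001, 0.001, -1.0]] -0.06946013762306011 [ 5.39760073e-01  2.40910887e-01 -2.01470958e-01 -4.14028854e-04
 -1.12931272e+00  6.32439743e-01] [ 0.57723235  1.6372308  -0.04775848]
3395 [487.32746636 104.07318126 108.96513983] [566.71460727 393.94546637 131.91771842] [530.02399317 127.77383996 121.62610488]
```

View pics/w1.png

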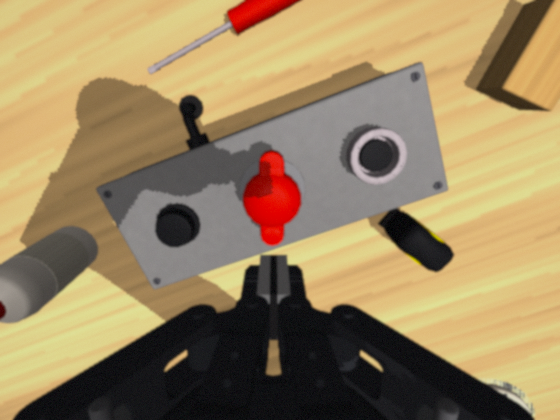

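The wrist view shows the wings in line with tool x: dome at (272,198), wings at (272,157) and (272,235), shut fingertips at (274,262). I'll refine the centres and fingertip width from this same image.

Run:
```python
from bench import arm
from h import *
c=arm.get_calibration("wrist");im=cv2.imread("pics/w1.png");d=np.load("pics/w1.npy");m=red(im);W=world(c,d)
n,l,st,ce=cv2.connectedComponentsWithStats(m);i=l[198,272];P=W[(l==i)&(d>0)]
a=np.radians(157.3);e=np.array([np.cos(a),np.sin(a)]);f=np.array([-e[1],e[0]])
u,v=P[:,:2]@e,P[:,:2]@f
q=lambda x:np.percentile(x,[.3,99.7])
U,V=q(u),q(v);print(U,V,'centre',U.mean()*e+V.mean()*f,np.ptp(U),np.ptp(V),P[:,2].max())
w=P[abs(u-U.mean())>32];for_=[w[(w[:,:2]@e-U.mean())*s>0].mean(0) for s in(1,-1)];print(for_, np.degrees(np.arctan2(*(for_[0]-for_[1])[[1,0]])))
g=(W[...,2]>97)&(W[...,2]<106)&(l!=i)&(d>0)
n,l2,st,ce=cv2.connectedComponentsWithStats(g.astype(np.uint8))
for k in range(1,n):
    if st[k,4]>100: p=W[l2==k];print(ce[k],st[k,4],((p.min(0)+p.max(0))/2).round(1),np.ptp(p,axis=0).round(1))
f_=(d>0)&(W[...,2]>200)
for r in(258,265,275,290): cs=np.where(f_[r])[0]; print(r,W[r,cs[0]].round(1),W[r,cs[-1]].round(1),np.linalg.norm(W[r,cs[0]]-W[r,cs[-1]]))
```

```text
[-477.6181818 -395.8853913] [-346.73890692 -298.77344589] centre [527.47371741 129.20971291] 81.73279049941652 47.965461029616336 127.07438088049334
[array([493.98393344, 143.20895307, 119.22825853]), array([561.22265836, 115.60324407, 118.63990564])] 157.6787781371197
[378.23279196 155.88399072] 1293 [522.5  29.9 100.2] [49.4 49.1  6.4]
[174.07772512 229.75165877] 1055 [530.3 228.8 101. ] [35.1 34.6  8. ]
[ 33.07559395 277.72786177] 463 [535.  390.4 101.5] [58.6 31.7  9. ]
258 [537.6 130.7 239.7] [532.7 118.6 240. ] 13.022568548537015
265 [535.8 136.8 239.4] [527.1 115.6 239.6] 22.904397704595972
275 [536.5 138.8 248.3] [526.1 113.7 248.5] 27.178273528826136
290 [536.4 138.7 260.3] [526.2 113.9 260.6] 26.712684352471722
```

Emit:
move_arm([
  {"gripper": -1, "xyz": [0.15, -0.2, 3], "angular": [0, 0, 0]},
  {"gripper": -1, "xyz": [0.15, -0.2, 7], "angular": [0, 0, 0]},
  {"gripper": -1, "xyz": [0.15, -0.2, 10], "angular": [0, 0, 0]},
  {"gripper": -1, "xyz": [0.15, -0.2, 10.4], "angular": [0, 0, 0]},
  {"gripper": -1, "xyz": [0.15, -0.2, 10.8], "angular": [0, 0, 0]},
  {"gripper": -1, "xyz": [0.15, -0.2, 11.2], "angular": [0, 0, 0]},
  {"gripper": -1, "xyz": [0.15, -0.2, 11.4], "angular": [0, 0, 0]},
  {"gripper": -1, "xyz": [0.15, -0.2, 11.4], "angular": [0, 0, 0]},
])

```text
clock: 2.4
position: [527.7, 130.6, 119.7]
ee_rot: [0.98, -0.197, 0.001, -0.001]
contact_force: [-3.7, 2.3, 5.7]
gripper_width: 0.2
```

Emit:
move_arm([
  {"gripper": -1, "xyz": [0, 0, 0.2], "angular": [0, 0, 0]},
  {"gripper": -1, "xyz": [0, 0, 0.4], "angular": [0, 0, 0]},
  {"gripper": -1, "xyz": [0, 0, 0.5], "angular": [0, 0, 0]},
  {"gripper": -1, "xyz": [0, 0, 0.5], "angular": [0, 0, 0]},
])

```text
clock: 2.9
position: [527.8, 130.7, 115.2]
ee_rot: [0.98, -0.197, 0.002, -0.001]
contact_force: [-2.9, 1.5, 7.9]
gripper_width: -0.0
```

Emit:
move_arm([
  {"gripper": -1, "xyz": [0, 0, 0.15], "angular": [0, 0, 0]},
  {"gripper": -1, "xyz": [0, 0, 0.3], "angular": [0, 0, 0]},
  {"gripper": -1, "xyz": [0, 0, 0.4], "angular": [0, 0, 0]},
  {"gripper": -1, "xyz": [0, 0, 0.4], "angular": [0, 0, 0]},
])

```text
clock: 3.4
position: [528.2, 130.7, 113.8]
ee_rot: [0.98, -0.197, 0.002, -0.002]
contact_force: [-8.0, 1.5, 21.5]
gripper_width: -0.1
```

The force jumped to 21 N at z = 113.8, so it's on the bottom stop. I'll lift off and check the latch.

Emit:
move_arm([
  {"gripper": -1, "xyz": [0, 0, -1], "angular": [0, 0, 0]},
  {"gripper": -1, "xyz": [0, 0, -5], "angular": [0, 0, 0]},
  {"gripper": -1, "xyz": [0, 0, -10], "angular": [0, 0, 0]},
  {"gripper": -1, "xyz": [0, 0, -12.3], "angular": [0, 0, 0]},
  {"gripper": -1, "xyz": [0, 0, -12.3], "angular": [0, 0, 0]},
])

```text
clock: 4.03
position: [528.1, 130.2, 234.3]
ee_rot: [0.98, -0.197, 0.003, -0.002]
contact_force: [0.4, -0.1, -0.3]
gripper_width: 0.2
```

```bash
cat > chk.py <<'E'
from bench import arm
from h import *
import sys
s=arm.read_state();print(s['clock'],s['position'],s['contact_force'])
c=arm.get_calibration("wrist");im,d=arm.get_image("wrist");cv2.imwrite(f"pics/{sys.argv[1]}.png",im);W=world(c,d)
n,l,st,ce=cv2.connectedComponentsWithStats(red(im))
for k in range(1,n):
    P=W[(l==k)&(d>0)]
    if st[k,4]>800 and abs(P[:,:2].mean(0)-[527,129]).max()<30:
        q=P[:,:2]-[526.8,129.2];r=np.linalg.norm(q,axis=1)
        w=P[(r>33)&(r<45)]; b=w[:,0]>527
        dd=w[b].mean(0)-w[~b].mean(0) if b.any() and (~b).any() else [0,0]
        print('stop top z95',np.percentile(P[:,2],95),'wing z',np.median(w[:,2]),'axis',np.degrees(np.arctan2(dd[1],dd[0]))+180)
for nm,p in(('reset',(530.3,228.8)),('lid',(487,200))):
    k=(np.linalg.norm(W[...,:2]-p,axis=-1)<12)&(d>0); print(nm,np.median(W[k][:,2]),k.sum())
E
python3 chk.py w2
```

```text
4.025 [528.08876778 130.18752769 234.30869998] [ 0.37359213 -0.13931213 -0.26551516]
stop top z95 118.01483507017308 wing z 111.49878320413623 axis 157.56283069807222
reset 102.23637839452088 450
lid 81.29596054659336 370
```

Wing height dropped from 119 to 111.5, so it's latched. Next I go to the counter-clockwise side of the near wing and down beside it.

Emit:
move_arm([
  {"gripper": -1, "xyz": [-4.1, 3.3, 0], "angular": [0, 0, 0]},
  {"gripper": -1, "xyz": [-4.1, 3.3, 4], "angular": [0, 0, 0]},
  {"gripper": -1, "xyz": [-4.1, 3.3, 8], "angular": [0, 0, 0]},
  {"gripper": -1, "xyz": [-4.1, 3.3, 11], "angular": [0, 0, 0]},
  {"gripper": -1, "xyz": [-4.1, 3.3, 12.5], "angular": [0, 0, 0]},
  {"gripper": -1, "xyz": [-4.1, 3.3, 13.3], "angular": [0, 0, 0]},
  {"gripper": -1, "xyz": [-4.1, 3.3, 13.3], "angular": [0, 0, 0]},
])

```text
clock: 4.95
position: [475.8, 114.7, 97.5]
ee_rot: [0.98, -0.198, -0.001, 0.001]
contact_force: [-0.8, 1.1, 0.4]
gripper_width: -0.2
```

Emit:
move_arm([
  {"gripper": -1, "xyz": [0.1, -0.8, 0], "angular": [0, 0, 0]},
  {"gripper": -1, "xyz": [-0.2, -1.5, 0], "angular": [0, 0, 0.15]},
  {"gripper": -1, "xyz": [-0.4, -2.1, 0], "angular": [0, 0, 0.3]},
  {"gripper": -1, "xyz": [-0.5, -2.8, 0], "angular": [0, 0, 0.45]},
  {"gripper": -1, "xyz": [-0.5, -3.5, 0], "angular": [0, 0, 0.6]},
  {"gripper": -1, "xyz": [-0.5, -3.5, 0], "angular": [0, 0, 0.6]},
  {"gripper": -1, "xyz": [-0.5, -3.5, 0], "angular": [0, 0, 0.6]},
])

```text
clock: 5.82
position: [483.5, 148.5, 98.6]
ee_rot: [0.878, -0.478, -0.001, 0.002]
contact_force: [-6.3, -1.8, 3.6]
gripper_width: -0.2
```

```bash
python3 chk.py w3
```

```text
5.825 [483.46644932 148.5082684   98.59430243] [-6.32248269 -1.75592654  3.55729584]
stop top z95 124.64974249411884 wing z 118.21151964064619 axis 124.9543271926822
reset 102.16511485243615 830
lid 81.1161559839854 274
```

View pics/w3.png

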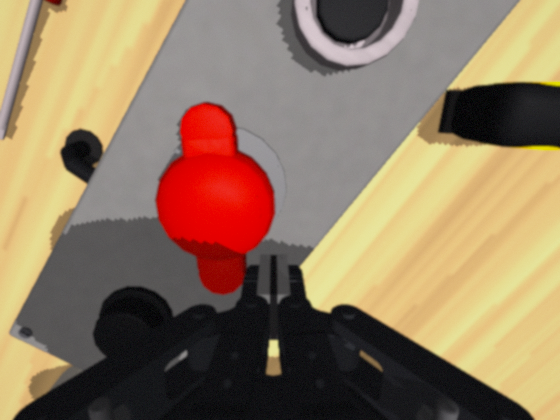

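The button turned 0.57 rad and the wing rose back to 118.2 mm: it's out. I'll back off the wing and lift.

Emit:
move_arm([
  {"gripper": -1, "xyz": [-0.3, 1, 0], "angular": [0, 0, 0]},
  {"gripper": -1, "xyz": [-1, 2.5, 0], "angular": [0, 0, 0]},
  {"gripper": -1, "xyz": [-2, 3.5, 0], "angular": [0, 0, 0]},
  {"gripper": -1, "xyz": [-2, 3.5, 0], "angular": [0, 0, 0]},
  {"gripper": -1, "xyz": [-2, 3.5, -4], "angular": [0, 0, -0.15]},
  {"gripper": -1, "xyz": [-2, 3.5, -9], "angular": [0, 0, -0.3]},
  {"gripper": -1, "xyz": [-2, 3.5, -13], "angular": [0, 0, -0.45]},
  {"gripper": -1, "xyz": [-2, 3.5, -13], "angular": [0, 0, -0.6]},
  {"gripper": -1, "xyz": [-2, 3.5, -13], "angular": [0, 0, -0.6]},
])

```text
clock: 7.0
position: [445.4, 147.4, 228.9]
ee_rot: [0.98, -0.198, 0.001, -0.001]
contact_force: [-0.0, 0.4, -0.2]
gripper_width: 0.1
```

```bash
python3 chk.py w4
```

```text
7.0 [445.41760222 147.44315067 228.86836315] [-0.03239364  0.39269502 -0.1779755 ]
stop top z95 125.46812989418915 wing z 118.93303837464998 axis 157.6260115424218
reset 102.23632389369703 620
lid 312.64780013786014 1416
```

The stop is out and back at its rest angle. Now to the reset button.

Emit:
move_arm([
  {"gripper": -1, "xyz": [2.4, -5.4, 0], "angular": [0, 0, 0]},
  {"gripper": -1, "xyz": [4.7, -10.8, 0], "angular": [0, 0, 0]},
  {"gripper": -1, "xyz": [4.7, -10.8, 0], "angular": [0, 0, 0]},
  {"gripper": -1, "xyz": [4.7, -10.8, 4], "angular": [0, 0, 0]},
  {"gripper": -1, "xyz": [4.7, -10.8, 8], "angular": [0, 0, 0]},
  {"gripper": -1, "xyz": [4.7, -10.8, 11], "angular": [0, 0, 0]},
  {"gripper": -1, "xyz": [4.7, -10.8, 12.2], "angular": [0, 0, 0]},
  {"gripper": -1, "xyz": [4.7, -10.8, 12.2], "angular": [0, 0, 0]},
])

```text
clock: 8.05
position: [529.8, 228.0, 105.9]
ee_rot: [0.98, -0.198, -0.0, 0.001]
contact_force: [0.1, -0.6, 0.4]
gripper_width: 0.4
```

Emit:
move_arm([
  {"gripper": -1, "xyz": [0, 0, 0.3], "angular": [0, 0, 0]},
  {"gripper": -1, "xyz": [0, 0, 0.6], "angular": [0, 0, 0]},
  {"gripper": -1, "xyz": [0, 0, 0.9], "angular": [0, 0, 0]},
  {"gripper": -1, "xyz": [0, 0, 1.2], "angular": [0, 0, 0]},
  {"gripper": -1, "xyz": [0, 0, 1.2], "angular": [0, 0, 0]},
])

```text
clock: 8.68
position: [530.7, 228.8, 95.2]
ee_rot: [0.98, -0.197, 0.001, -0.001]
contact_force: [-1.1, 0.5, 5.3]
gripper_width: 0.2
```

Nearly at the bottom. A little more, until the force clearly passes the spring's 5 N.

Emit:
move_arm([
  {"gripper": -1, "xyz": [0, 0, 0.15], "angular": [0, 0, 0]},
  {"gripper": -1, "xyz": [0, 0, 0.3], "angular": [0, 0, 0]},
  {"gripper": -1, "xyz": [0, 0, 0.4], "angular": [0, 0, 0]},
  {"gripper": -1, "xyz": [0, 0, 0.4], "angular": [0, 0, 0]},
])

```text
clock: 9.18
position: [530.8, 228.8, 94.8]
ee_rot: [0.98, -0.197, 0.001, -0.001]
contact_force: [-7.6, -1.3, 22.1]
gripper_width: -0.2
```

The force reached 22 N at z = 94.8, so it's on the stop. I'll lift straight off.

Emit:
move_arm([
  {"gripper": -1, "xyz": [0, 0, -1], "angular": [0, 0, 0]},
  {"gripper": -1, "xyz": [0, 0, -5], "angular": [0, 0, 0]},
  {"gripper": -1, "xyz": [0, 0, -10], "angular": [0, 0, 0]},
  {"gripper": -1, "xyz": [0, 0, -14], "angular": [0, 0, 0]},
  {"gripper": -1, "xyz": [-6, 0, -14], "angular": [0, 0, 0]},
  {"gripper": -1, "xyz": [-10, 0, -14], "angular": [0, 0, 0]},
  {"gripper": -1, "xyz": [-10, 0, -14], "angular": [0, 0, 0]},
])

```text
clock: 10.05
position: [435.9, 267.6, 230.4]
ee_rot: [0.981, -0.196, -0.0, -0.0]
contact_force: [0.4, -0.6, -0.4]
gripper_width: -0.2
```

```bash
python3 chk.py w5; python3 -c "
from bench import arm;import cv2;cv2.imwrite('pics/scene5.png',arm.get_image('scene')[0])"
```

```text
10.05 [435.87891796 267.55981779 230.36261461] [ 0.41906209 -0.59547055 -0.43333035]
stop top z95 125.6592434448622 wing z 119.02101766405744 axis 180.0
reset 102.2166053641227 756
lid 81.19469073437625 585
```

View pics/scene5.png

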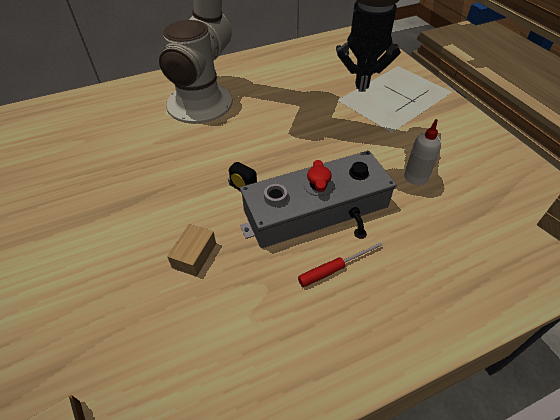

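The scene is as it was at the start: stop out at (319,176), reset out at (360,170), loose things unmoved, arm clear.

```bash
python3 -c "
from bench import arm;print(arm.job_done())"
```

```text
the job is handed in; nothing more can be done
None
```

The stop button check is done and handed in at about 10 s on the robot's clock (limit 48 s).

- **Stop pressed:** I pressed it with the shut fingertips until the force rose to 21 N against the bottom stop. After letting go, the wings sat about 7.5 mm lower, so it had latched.
- **Stop released:** I pushed the near wing about 0.57 rad clockwise. The wings rose back to their starting height (118–119 mm), and once I backed off the button returned to its rest angle (157.6° by the camera, same as before).
- **Reset:** I pressed it with the stop already out, to 22 N at the bottom. After letting go, its top read 102.2 mm, the same as before.

**Final checks:** in the last scene picture the glue, block, tape and screwdriver look unmoved. The arm is clear with no contact force, and it never went near the start button.

**One reading failed:** the last wing-angle reading came out as a meaningless 180°, most likely because only one wing was visible to the wrist camera from there. The height in that picture still shows the stop fully out, and the earlier angle reading was sound.

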